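Put the polished lids back on the incense burners

ROBOT

A 6-joint arm with a two-finger parallel gripper is mounted at the origin on the work surface. World frame = base frame: x ahead of the robot, y to its left, z up, the work surface at z = 0. Lengths are in mm, angles in rad, forces in N, time in s.
With the tool pointing down it reaches from about 350 to 875 mm from the base axis. Payload 15.5 kg.
Tool frame: the origin (TCP) lies on the centre line of the jaws, within the pads' length; the fingertips stand 14 mm ahead of it and the grasp point (between the pads) lies 5 mm behind it; z points along the fingers, y is the line along which they close (so a half turn about z gives the same grasp; the last joint's range is limited). The gripper opens to 85 mm and grips with 20 to 120 N. Pads are 22 mm wide; open, the fingers measure 114 mm over their backs; the gripper's body (76 mm by 85 mm) begins 54 mm behind the grasp point. The pads swing forward as they close: fully open they stand 13 mm farther back than shut.
Start: joints at [1.073, 0.494, 1.345, -0, 1.302, -0.096], TCP at [244.993, 574.983, 245.277] pointing down, gripper open.
Joint ranges: [-2.91, 2.91], [-0.82, 2.16], [0.22, 2.67], [-1.22, 4.37], [0.12, 2.79], [-3.08, 3.08]. Speed limits (rad/s): [1.89, 1.89, 2.57, 3.01, 3.01, 3.01].

INTERFACE

Orientations are given as [roll, pitch, yaw] about the fixed x, y, z axes, in that order (R = Rz(yaw) Ry(pitch) Rx(roll)).
In Python, from bench import ctrl gives the robot as it stands. Calls block until the motion is done:
- ctrl.reach(position, orientation): joint-space move of the TCP to a pose.
- ctrl.movel(position, rot=None, max_speed=150, guard=None): straight line of the TCP; rot=None keeps the orientation; max_speed is the mean speed in mm/s. With guard (N) it stops when the force on the tool has changed by that much, and returns True; else False.
- ctrl.move_joints(angles): joint-space move.
- ctrl.command_gripper(opening, grip_force=None): finger opening in mm; grip_force is the grip in N (None keeps the last); returns when the fingers have stopped.
- ctrl.wait(seconds).
- ctrl.inverse_kinematics(position, orientation): joint angles nearest the present ones, or None.
- ctrl.state(): the state.
- ctrl.read_camera(name): name is "scene" or "top"; returns the picture (420x560x3 uint8, blue, green, red); there is no depth.
- ctrl.camera_model(name): a dict with "K" (3x3 intrinsics, pixels), "xyz" and "orientation" of the camera in the world. Camera axes: x right, y down, z forward; pixel columns grow to the right and rows downward; lengths in mm; the calibration is good to about 2 mm. A picture is of the moment at which its call begins. camera_model takes no time and is no camera call.
A pose or a line that the arm cannot do raises ctrl.IKError and nothing moves.
- ctrl.hand_in(): hands the job in; it is judged then, once.
The state is a dict: "clock": time; "q": joint angles; "qd": joint speeds; "tau": joint torques, N m; "tcp_pos": TCP position; "tool_rot": TCP orientation; "ft_force": force on the tool from outside, world axes, zero at the start; "wrist_torque": the same for the moment, N m; "width": finger opening in mm; "grasp_force": force on a finger pad.
Only numpy, scipy, OpenCV 4.12 (cv2) and the standard library are available. Lean on these libraries where they do the work, as an engineer would, in place of code of your own. Each camera call takes 0.05 s, during which the arm holds its last target. There are 200 camera calls.

TASK

The four bright brass lids are polished: put each back on its own incense burner, the round ones by size and the square one on the square burner, set down without dropping it, so that it sits level and fully home in the mouth. Leave the two brown tarnished lids where they lie and the burners standing in their places.

Things in the scene. Friction and masses are not known exactly. Their poses are not given: they have to be found in the camera images.
- large_lid_center (a point): Large polished lid: bright brass, round, flange 106 mm across, about 320 g, lying right way up. Point: on its axis, 26 mm above its underside; z up. Heights from its underside: plug 84 mm across 0-8 mm (foot tapers in 5 mm a side), flange 8-11, low dome to 16, neck, round bud knob 22 mm across 24-44 (grip here), top 52.
- medium_lid_center (a point): Medium polished lid: bright brass, round, flange 84 mm across, about 200 g, lying right way up. Point: on its axis, 26 mm above its underside; z up. Heights from its underside: plug 62 mm across 0-8 mm (foot tapers in 5 mm a side), flange 8-11, low dome to 16, neck, round bud knob 22 mm across 24-44 (grip here), top 52.
- small_lid_center (a point): Small polished lid: bright brass, round, flange 62 mm across, about 120 g, lying right way up. Point: on its axis, 26 mm above its underside; z up. Heights from its underside: plug 42 mm across 0-8 mm (foot tapers in 5 mm a side), flange 8-11, low dome to 16, neck, round bud knob 22 mm across 24-44 (grip here), top 52.
- square_lid_center (a point): Square polished lid: bright brass, 76 mm square, about 220 g, lying right way up. Point: on its axis, 26 mm above its underside; x, y square to its sides, z up. Heights from its underside: plug 54 mm square 0-8 mm (foot rounded 4 mm), flange 8-12, steps to 16.5, neck, knob 22 mm square, parallel to the sides, 23-47 (grip here), top 52.
- large_burner_rim (a point): Large round incense burner: loose open brass bowl on three feet, belly 122 mm across, upright collar, two small ears below the rim, dark inside. Point: centre of its mouth at rim height, 78 mm above the bench; z up. Mouth 92 mm across, 4 mm wider all round than the large lid's plug; with the lid's flange down on the rim the lid's point is 18 mm above this one.
- medium_burner_rim (a point): Medium round incense burner: loose open brass bowl on three feet, belly 98 mm across, upright collar, two small ears below the rim, dark inside. Point: centre of its mouth at rim height, 70 mm above the bench; z up. Mouth 70 mm across, 4 mm wider all round than the medium lid's plug; with the lid's flange down on the rim the lid's point is 18 mm above this one.
- small_burner_rim (a point): Small round incense burner: loose open brass bowl on three feet, belly 76 mm across, upright collar, two small ears below the rim, dark inside. Point: centre of its mouth at rim height, 60 mm above the bench; z up. Mouth 50 mm across, 4 mm wider all round than the small lid's plug; with the lid's flange down on the rim the lid's point is 18 mm above this one.
- square_burner_rim (a point): Square incense burner: loose open brass box on four feet, rim 76 mm wide, small ears on two sides, dark inside. Point: centre of its mouth at rim height, 72 mm above the bench; x, y square to its sides, z up. Mouth 62 mm square, 4 mm wider all round than the square lid's plug; the lid fits any of four ways round, flange on the rim, its point then 18 mm above this one.
- brown_medium_lid_center (a point): Tarnished lid, dark brown, not yet polished, otherwise shaped like the medium polished lid (flange 84 mm across, 52 mm high). To be left alone. Point: on its axis, 26 mm above the bench.
- brown_small_lid_center (a point): Tarnished lid, dark brown, not yet polished, otherwise shaped like the small polished lid (flange 62 mm across, 52 mm high). To be left alone. Point: on its axis, 26 mm above the bench.
Things that resemble listed ones, but are neither listed nor needed, are in the scene too. Leave any pink look-alike of the part that bears square_lid_center alone. Leave any blue look-alike of the part that bears medium_lid_center alone.

How it is judged (in metres and radians):
At the end, for the whole second after the job is handed in: Each of the four polished lids sits in the mouth of its own upright burner: centred within 8 mm, its flange down on the rim (within 3.5 mm of the seated height), level within 0.1 rad, released and at rest; both brown lids are within 30 mm of where they lay (horizontal distance between large_lid_center and large_burner_rim below 0.008 m and z of large_lid_center in the frame of large_burner_rim between 0.0145 and 0.0215 m and angle between each of large_lid_center, large_burner_rim, medium_lid_center, medium_burner_rim, small_lid_center, small_burner_rim, square_lid_center, square_burner_rim's own z axis and vertical below 0.1 rad and linear speed of each of large_lid, medium_lid, small_lid, square_lid below 0.02 m/s and horizontal distance between medium_lid_center and medium_burner_rim below 0.008 m and z of medium_lid_center in the frame of medium_burner_rim between 0.0145 and 0.0215 m and horizontal distance between small_lid_center and small_burner_rim below 0.008 m and z of small_lid_center in the frame of small_burner_rim between 0.0145 and 0.0215 m and horizontal distance between square_lid_center and square_burner_rim below 0.008 m and z of square_lid_center in the frame of square_burner_rim between 0.0145 and 0.0215 m and distance of each of brown_medium_lid_center, brown_small_lid_center from where it was at the start of the episode below 0.03 m); the robot touches nothing.
It fails at once if a polished lid is dropped (falls free faster than 0.7 m/s, about 25 mm of fall) ((contact force between anything else and large_lid below 0.01 N and linear speed of large_lid above 0.7 m/s) or (contact force between anything else and medium_lid below 0.01 N and linear speed of medium_lid above 0.7 m/s) or (contact force between anything else and small_lid below 0.01 N and linear speed of small_lid above 0.7 m/s) or (contact force between anything else and square_lid below 0.01 N and linear speed of square_lid above 0.7 m/s)).
It fails at once if a burner is pushed more than 50 mm out of its place or tipped over (distance of any of large_burner_rim, medium_burner_rim, small_burner_rim, square_burner_rim from where it was at the start of the episode above 0.05 m or angle between any of large_burner_rim, medium_burner_rim, small_burner_rim, square_burner_rim's own z axis and vertical above 0.5 rad).
It fails at once if a brown lid is moved by more than 30 mm (distance of any of brown_medium_lid_center, brown_small_lid_center from where it was at the start of the episode above 0.03 m).
It also fails if it takes over 106 s, if anything falls off the work surface, if the arm or the gripper's body presses on something with over 40 N, if the wrist force passes 120 N, or if a joint passes its speed limit or range.

## Working session

There is one attempt and no reset: what is moved stays moved. The work goes in short steps, each a Python script; the robot and the scene stay as the last script left them, time stands still between calls to the robot, and variables do not carry over. Pictures are saved under pics/ and viewed, at most 14 in all, crops included, and the job is handed in when it is done.

```bash
mkdir -p pics; ls; python3 - <<'E'
from bench import ctrl
import cv2
for n in("top","scene"):
    im=ctrl.read_camera(n); cv2.imwrite(f"pics/{n}0.png",im)
    m=ctrl.camera_model(n); print(n,m)
print(ctrl.state()["clock"],ctrl.state()["tool_rot"])
E
```

```text
pics
top {'K': array([[449.55749915,   0.        , 277.30242601],
       [  0.        , 449.55749915, 213.33411426],
       [  0.        ,   0.        ,   1.        ]]), 'xyz': array([ 102.46326167,   55.006979  , 1587.44049811]), 'orientation': array([-2.91236903,  0.00477718, -1.62960575])}
scene {'K': array([[395.76270584,   0.        , 279.72479771],
       [  0.        , 395.76270584, 210.51852362],
       [  0.        ,   0.        ,   1.        ]]), 'xyz': array([1032.90717864,   28.43839558,  997.70340894]), 'orientation': array([-2.57303425,  0.00612588,  1.52325478])}
0.1 [-3.14048319e+00 -6.56667807e-05  2.73886430e+00]
```

View pics/top0.png

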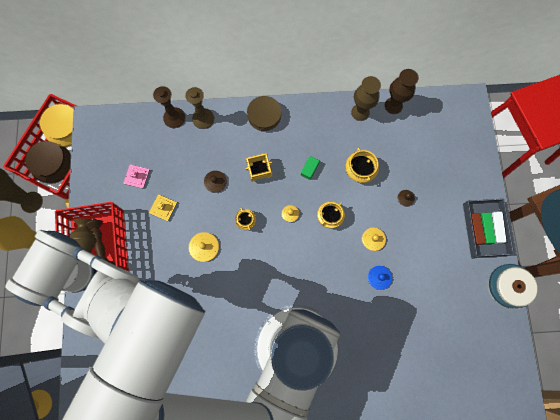

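View pics/scene0.png

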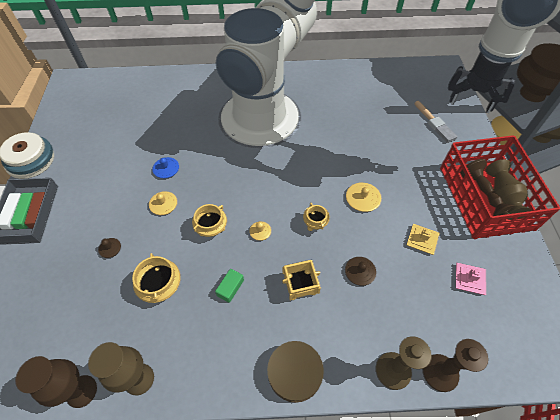

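```bash
python3 - <<'E'
import cv2
def crop(n,x,y,w,h,s,o):
    im=cv2.imread(f"pics/{n}0.png")[y:y+h,x:x+w]
    im=cv2.resize(im,None,fx=s,fy=s,interpolation=cv2.INTER_CUBIC)
    for u in range(0,w,10):
        cv2.line(im,(int(u*s),0),(int(u*s),int(im.shape[0])),(255,255,255) if (x+u)%50==0 else (150,150,150),1)
        cv2.putText(im,str(x+u),(int(u*s),9),0,.33,(0,0,255),1)
    for v in range(0,h,10):
        cv2.line(im,(0,int(v*s)),(im.shape[1],int(v*s)),(150,150,150),1)
        cv2.putText(im,str(y+v),(0,int(v*s)+4),0,.33,(0,0,255),1)
    cv2.imwrite(f"pics/{o}.png",im)
crop("scene",120,180,160,120,5,"c1")
crop("scene",280,170,160,130,4.6,"c2")
E
```

```text
(no output)
```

View pics/c1.png

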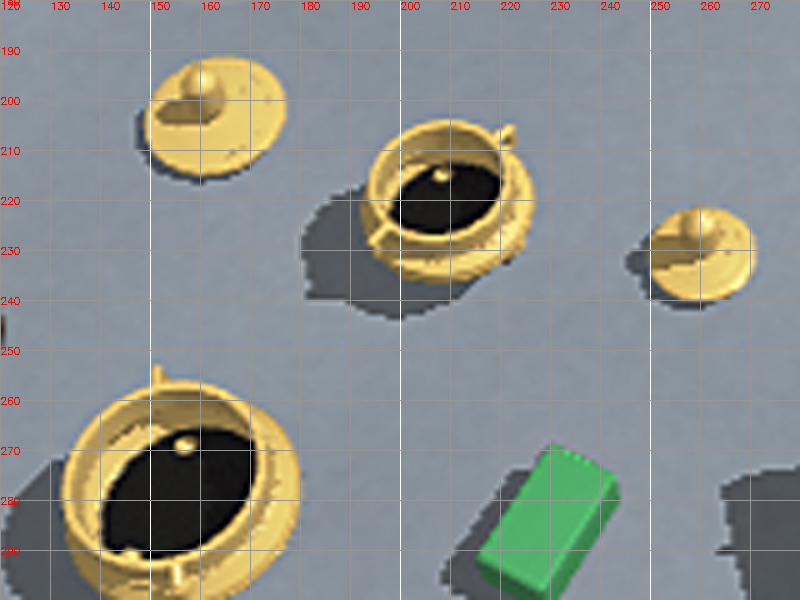

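View pics/c2.png

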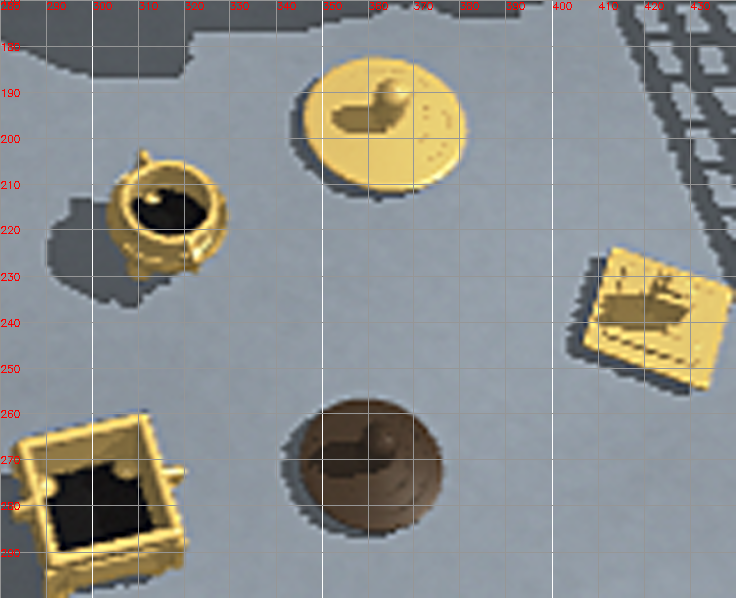

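```bash
cat > vis.py <<'E'
import cv2,numpy as np
from scipy.spatial.transform import Rotation as R
from scipy.optimize import minimize
from bench import ctrl
CAM={n:ctrl.camera_model(n) for n in("top","scene")}
def proj(n,P):
    m=CAM[n]; c=(np.atleast_2d(P)-m["xyz"])@R.from_euler("xyz",m["orientation"]).as_matrix()
    p=c@np.array(m["K"]).T; return p[:,:2]/p[:,2:]
def back(n,uv,z):
    m=CAM[n]; d=R.from_euler("xyz",m["orientation"]).as_matrix()@np.linalg.inv(m["K"])@[*uv,1]
    return (m["xyz"]+d*(z-m["xyz"][2])/d[2])[:2]
T=np.linspace(0,2*np.pi,120,endpoint=False)
def circ(x,y,z,r): return np.c_[x+r*np.cos(T),y+r*np.sin(T),0*T+z]
def sq(x,y,z,a,yaw,n=30):
    t=np.linspace(-a,a,n); o=0*t+a
    p=np.r_[np.c_[t,o],np.c_[o,-t],np.c_[-t,-o],np.c_[-o,t]]
    c,s=np.cos(yaw),np.sin(yaw); p=p@np.array([[c,s],[-s,c]])
    return np.c_[p+[x,y],0*p[:,0]+z]
S=8
def sample(g,p): return cv2.remap(g,p[:,0].astype(np.float32),p[:,1].astype(np.float32),cv2.INTER_LINEAR).ravel()
def feats(im):  # brass: red minus blue
    im=im.astype(np.float32); return np.clip(im[:,:,2]-im[:,:,0],0,90), im[:,:,2]
def fit(kind,size,h,x0,ims,cams=("top","scene")):
    """kind lid: brass just inside the flange edge, bench outside; bur: bright rim outside mouth, dark inside."""
    def shape(q,d,z): return sq(q[0],q[1],z,size/2+d,q[2]) if len(q)>2 else circ(q[0],q[1],z,size/2+d)
    def cost(q):
        v=0
        for n in cams:
            f,r=feats(ims[n])
            g=f if kind=="lid" else r
            sg=1 if kind=="lid" else -1
            for d in (1.5,3):
                v-=sg*(sample(g,proj(n,shape(q,-d,h)))-sample(g,proj(n,shape(q,d,h)))).mean()
        return v
    best=None
    k=4.
    g=[(dx,dy) for dx in np.arange(-16,17,k) for dy in np.arange(-16,17,k)]
    yaws=[()] if len(x0)<3 else [(x0[2]+a,) for a in(-.15,0,.15)]
    c=sorted((cost([x0[0]+dx,x0[1]+dy,*y]),dx,dy,*y) for dx,dy in g for y in yaws)[:6]
    for _,dx,dy,*y in c:
        s=[x0[0]+dx,x0[1]+dy,*y]
        sim=np.array([s]+[np.array(s)+e for e in np.diag([3,3,.08][:len(s)])])
        r=minimize(cost,s,method="Nelder-Mead",options=dict(initial_simplex=sim,xatol=.02))
        if best is None or r.fun<best.fun: best=r
    return best.x,best.fun
E
cat > loc.py <<'E'
from vis import *
import json
ims={n:cv2.imread(f"pics/{n}0.png") for n in CAM}
# name: kind,size,height,scene pixel of flange/mouth centre, yaw from two scene pixels
D=dict(L=("lid",106,11,(363,197)),M=("lid",84,11,(163,203)),S=("lid",62,11,(260,231)),Q=("lid",76,12,(422,239),((413,224),(439,232))),
 BL=("bur",92,78,(155,276)),BM=("bur",70,70,(209,218)),BS=("bur",50,60,(316,213)),BQ=("bur",62,72,(300,277),((284,266),(311,260))))
out={}
for k,(kind,s,h,uv,*e) in D.items():
    x0=list(back("scene",uv,h))
    if e:
        d=back("scene",e[0][1],h)-back("scene",e[0][0],h); x0.append(np.arctan2(d[1],d[0])%(np.pi/2))
    r=[fit(kind,s,h,x0,ims,c) for c in (("scene",),("top",),("scene","top"))]
    out[k]=[float(v) for v in r[2][0]]
    print(k,np.round(x0,2),*[(np.round(a,2),round(float(b))) for a,b in r])
json.dump(out,open("loc.json","w"))
tiles=[]
for k,(kind,s,h,*_) in D.items():
    for n in CAM:
        q=out[k]; P=proj(n,sq(q[0],q[1],h,s/2,q[2]) if len(q)>2 else circ(q[0],q[1],h,s/2))
        c=np.round(P.mean(0)).astype(int); w=32
        t=cv2.resize(ims[n][c[1]-w:c[1]+w,c[0]-w:c[0]+w],(192,192),interpolation=cv2.INTER_CUBIC)
        p=((P-c+w+.5)*3-.5)
        cv2.polylines(t,[np.round(p*16).astype(int)],True,(255,0,255),1,cv2.LINE_AA,4)
        cv2.putText(t,k+n,(2,12),0,.4,(0,0,255)); tiles.append(t[:,:])
g=np.vstack([np.hstack(tiles[i:i+4]) for i in range(0,16,4)])
cv2.imwrite("pics/fit.png",cv2.resize(g,(600,600)) if 0 else g[:,:])
E
sed -i 's/"pics\/fit.png".*/"pics\/fit.png",cv2.resize(g,(600,600)))/' loc.py; python3 loc.py
```

```text
L [367.42 305.83] (array([364.8 , 306.57]), -139) (array([365.35, 309.43]), -141) (array([365.14, 307.88]), -256)
M [ 358.11 -296.27] (array([ 356.55, -297.65]), -143) (array([ 357.04, -294.54]), -141) (array([ 356.97, -296.2 ]), -256)
S [469.53  -7.39] (array([467.29,  -7.5 ]), -142) (array([468.07,  -4.64]), -140) (array([467.67,  -6.27]), -256)
Q [519.31 448.32   1.15] (array([517.44, 450.75,   1.11]), -151) (array([517.77, 453.99,   1.1 ]), -138) (array([517.34, 451.88,   1.1 ]), -258)
BL [ 623.62 -269.81] (array([ 617.9 , -276.62]), -242) (array([ 618.7 , -273.27]), -189) (array([ 618.02, -275.26]), -360)
BM [ 454.95 -144.62] (array([ 446.84, -148.77]), -243) (array([ 447.84, -145.69]), -215) (array([ 447.11, -147.49]), -395)
BS [447.62 152.17] (array([448.38, 153.56]), -268) (array([448.72, 156.2 ]), -227) (array([448.4 , 154.62]), -449)
BQ [6.4192e+02 9.2230e+01 1.9000e-01] (array([6.3778e+02, 9.6120e+01, 1.9000e-01]), -273) (array([6.374e+02, 9.918e+01, 1.900e-01]), -248) (array([6.3757e+02, 9.7470e+01, 1.8000e-01]), -470)
```

View pics/fit.png

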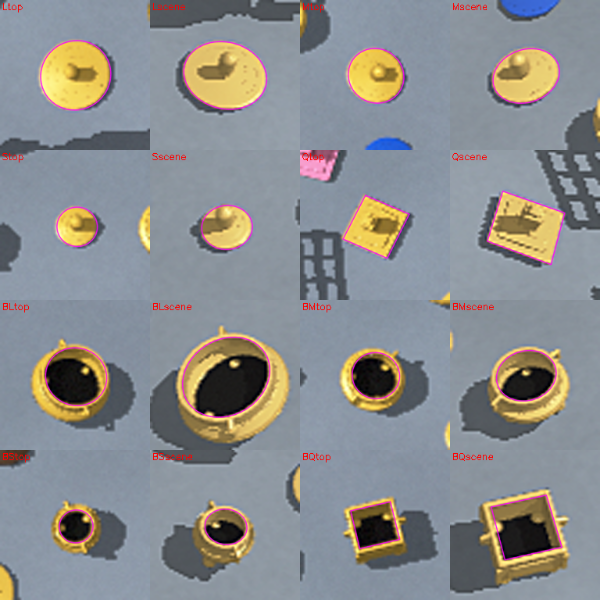

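The four polished lids in the scene image are large (363,197), medium (163,203), small (260,231) and square (422,239). Their burners are at (155,276), (209,218), (316,213) and (300,277). The fit overlays sit on the flange and mouth edges in both cameras. Blue (165,168), pink (471,278) and brown (361,271) and (108,247) are the ones to leave: they are the wrong colour, and the crops confirm it. I'll start with the square lid.

```bash
cat > job.py <<'E'
import json,numpy as np
from bench import ctrl
P=json.load(open("loc.json")); RIM=dict(L=78,M=70,S=60,Q=72); G=31; H=190; OPEN=50
def yaw(q):
    a=np.arctan2(q[1],q[0])+np.pi/2
    return a if len(q)<3 else q[2]+np.round((a-q[2])/(np.pi/2))*np.pi/2
def go(k,d=(0,0)):
    s=ctrl.state; p=P[k]; b=P["B"+k]; y=yaw(p); yb=yaw(b)
    ctrl.reach([p[0],p[1],H],[np.pi,0,y]); ctrl.command_gripper(OPEN,60)
    hit=ctrl.movel([p[0],p[1],G+12],max_speed=140) or ctrl.movel([p[0],p[1],G],max_speed=40,guard=10)
    if hit: print("hit",s()["tcp_pos"]); return
    ctrl.command_gripper(10,60)
    st=s(); print(k,"grip",st["width"],st["grasp_force"],st["tcp_pos"])
    if st["width"]<15: return
    ctrl.movel([p[0],p[1],G+25],max_speed=60); ctrl.movel([p[0],p[1],H],max_speed=150)
    x,yy=b[0]+d[0],b[1]+d[1]
    ctrl.movel([x,yy,H],[np.pi,0,yb],max_speed=230)
    ctrl.wait(.3); print("held",s()["width"],s()["ft_force"])
    z=RIM[k]-8+G
    ctrl.movel([x,yy,z+13],max_speed=120)
    hit=ctrl.movel([x,yy,z-2.5],max_speed=20,guard=5)
    st=s(); zz=st["tcp_pos"][2]-z; print("down",hit,"dz",zz,st["ft_force"],st["clock"])
    if zz>2.5: return
    ctrl.command_gripper(OPEN); ctrl.movel([x,yy,H],max_speed=120); print("t",s()["clock"])
E
python3 -c "
import job; job.go('Q')"
```

```text
Q grip 21.287476765662053 59.0551632642746 [517.53604738 452.08105671  31.33049145]
held 21.098991798232802 [ 0.31623233 -0.9069705  -1.85230968]
down True dz -0.03324640091973663 [-1.08083415 -1.15688137  7.75740982] 8.875
t 10.2167
```

```bash
python3 -c "
import job; job.go('L')"
```

```text
L grip 20.285929559227615 58.36104748304933 [365.12203036 307.85685562  31.30421596]
held 20.055482050129264 [ 0.83319531  0.66666263 -3.1340266 ]
down True dz -0.12525962274956726 [-0.88466943  0.9323822   6.46057903] 20.0083
t 21.3083
```

```bash
python3 -c "
import job; job.go('M')"; python3 -c "
import job; job.go('S')"; python3 - <<'E'
from vis import *
from bench import ctrl
import json
P=json.load(open("loc.json")); P0=P
print(ctrl.state()["tcp_pos"]); ctrl.reach([365,308,250],[np.pi,0,2.27])
ims={n:ctrl.read_camera(n) for n in CAM}
for n in CAM: cv2.imwrite(f"pics/{n}9.png",ims[n])
tiles=[]
for k,s,h in (("Q",76,76),("L",106,81),("M",84,73),("S",62,63)):
    for n in ("scene","top"):
        q=P["B"+k]; p=proj(n,sq(q[0],q[1],h,s/2,q[2]) if k=="Q" else circ(q[0],q[1],h,s/2)); c=np.round(p.mean(0)).astype(int); w=32
        t=cv2.resize(ims[n][c[1]-w:c[1]+w,c[0]-w:c[0]+w],(192,192),interpolation=cv2.INTER_CUBIC)
        u=t.copy(); cv2.polylines(t,[np.round(((p-c+w+.5)*3-.5)*16).astype(int)],True,(255,0,255),1,cv2.LINE_AA,4)
        tiles.append(u if n=="scene" else t); 
        if n=="scene": tiles[-1:]=[u,t]
g=np.vstack([np.hstack(tiles[i:i+3]+tiles[i+3:i+6]) for i in (0,6)])
cv2.imwrite("pics/end.png",cv2.resize(g,(800,267)))
E
```

```text
M grip 20.131256292351416 58.46493455814198 [ 357.02521133 -296.2559852    31.23458068]
held 20.038484934794077 [-0.33201014 -0.25134414 -2.15401836]
down True dz -0.24846602783830463 [-0.76685283  1.14799148 10.68698955] 28.8833
t 30.2417
S grip 20.30134889247307 58.39159407170882 [467.77424725  -6.26693131  31.30825128]
held 20.136460049677584 [ 0.3848212  -0.80586711 -1.07880411]
down True dz -0.31237588290827034 [-0.39919234 -0.57119991 11.19976377] 37.45
t 38.8833
[448.02820997 154.53187044 189.45230097]
```

View pics/end.png

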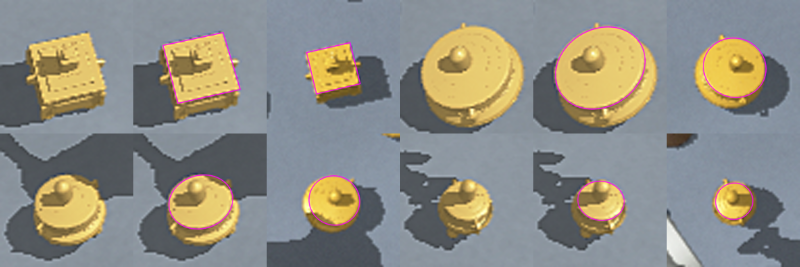

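View pics/scene9.png

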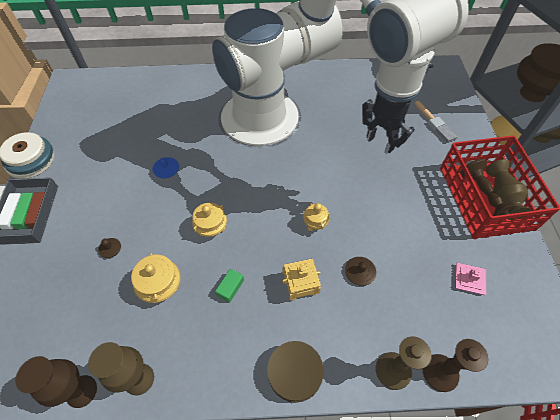

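All four lids sit level and centred on their burners: scene (301,279), (156,276), (209,219) and (316,215). The seated heights were within 0.3 mm, and the brown lids at (361,271) and (108,247) have not moved.

```bash
python3 -c "
from bench import ctrl
ctrl.wait(.5); print(ctrl.hand_in(), ctrl.state()['clock'])"
```

```text
the job is handed in; nothing more can be done
the job is handed in; nothing more can be done
```

The job is handed in: all four polished lids are seated level on their own burners, and the brown lids were left where they lay; the hand-in returned no verdict.

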